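Switch the seesaw gate and feed the bushes to the other tray

ROBOT

A 6-joint arm with a two-finger parallel gripper is mounted at the origin on a cart in front of the work surface, level with it; the furniture and walls round the work are solid. World frame = base frame: x ahead of the robot, y to its left, z up, the work surface at z = 0. Lengths are in m, angles in degrees, forces in N, time in s.
With the tool pointing down it reaches from about 0.25 to 0.725 m from the base axis. Payload 9.7 kg.
Tool frame: the origin (TCP) lies midway between the tips of the shut fingers; the grasp point (between the pads) lies bot.hold_point_z behind it (bot.hold_point_z is the distance from the TCP to the grasp point, in m); z points along the fingers, y is the line along which they close (so a half turn about z gives the same grasp; the last joint's range is limited). The gripper opens to 85 mm and grips with 20 to 120 N. Pads are 22 mm wide; open, the fingers measure 114 mm over their backs; the gripper's body (76 mm by 85 mm) begins 54 mm behind the grasp point. The pads swing forward as they close: fully open they stand 13 mm farther back than shut.
Start: joints at [71.276, 4.979, 10.078, 95.1, 0, 90], TCP at [0.177, 0.521, 0.231] pointing down, gripper open.
Joint ranges: [-179.16, 179.16], [-48.56, 103.87], [-65.8, 70.77], [-126.05, 130.52], [-82.76, 87.17], [-180, 180]. Speed limits (degrees/s): [127.2, 127.2, 147.25, 180, 180, 180].

INTERFACE

Orientations are given as [roll, pitch, yaw] about the fixed x, y, z axes, in that order (R = Rz(yaw) Ry(pitch) Rx(roll)).
In Python, from workcell import bot, camera, camera_model, ticket gives the robot as it stands.
- The arm moves only by the tool send_rows, never from a script. Its argument "targets" is text: rows parted by semicolons, each of 5 numbers parted by spaces: the shift along the tool's x, y, z in mm, then the turn about the tool's z in degrees, then the closure in counts, from 0 (fully open) to 255 (shut). A call has 1 to 20 rows; each row is the pose to reach, as a shift and turn from the pose commanded when the call began, along the tool's axes at that moment; what a row does not reach only later rows make up. A row lasts 1/8 s, in which the tool goes at most 62.5 mm and 10.7 degrees, less where a joint would pass 70% of its speed; a pose out of reach is approached as far as the arm can. A call with a gripper value outside its range is refused whole. The fingers move at their own pace and stop on an object; "newtons" is the grip in N (left out, the last holds). Time passes only in rows, so rows that repeat a pose let the fingers close. It gives the time, the measured TCP pose, the force, the opening and the grip force at its end, in the units of the state.
- bot.get_obs(): the state, without advancing time (a new reading comes with each control period).
- camera(name): name is "side" or "top" or "wrist"; returns the picture (400x640x3 uint8, blue, green, red); there is no depth.
- camera_model(name): a dict with "K" (3x3 intrinsics, pixels), "pose" (4x4, takes a point from camera to world coordinates); the wrist camera has in their place "T_tool_cam" (4x4, takes a point from camera to tool coordinates, whose origin is the TCP and whose axes are the flange's). Camera axes: x right, y down, z forward; pixel columns grow to the right and rows downward; lengths in m; the calibration is good to about 2 mm. A picture is of the moment at which its call begins: read the wrist's pose just before it. camera_model takes no time and is no camera call.
- ticket.job_done(): hands the job in; it is judged then, once.
The state is a dict: "time": time; "q": joint angles; "qd": joint speeds; "joint_efforts": joint torques, N m; "ee_pos": TCP position; "tcp_rot": TCP orientation; "wrist_force": force on the tool from outside, world axes, zero at the start; "torque": the same for the moment, N m; "opening": finger opening in m; "grasp_force": force on a finger pad.
Only numpy, scipy, OpenCV 4.12 (cv2) and the standard library are available. Lean on these libraries where they do the work, as an engineer would, in place of code of your own. Each camera call takes 0.05 s, during which the arm holds its last target. There are 200 camera calls.

TASK

The tray that the sorter's orange seesaw gate now feeds is done with: press down the raised end of the gate so that it rocks over to its other side and stays there. Then, without gripping or lifting anything, gently push the two bronze bushes along the feed ledge and off its end onto the gate, so that both roll down the other chute and come to rest in its blue tray. Leave the things lying round the sorter where they are.

Things in the scene. Friction and masses are not known exactly. Their poses are not given: they have to be found in the camera images.
- sorter: Parts sorter, fixed: aluminium base 130x550 mm (x, y) with an orange seesaw gate in the middle, a feed ledge in front of it, and a steel chute and a blue tray at each side. Origin: centre of the base's underside, on the bench; x to the back (away from the ledge), y to the left tray, z up. All offsets below are in this frame. Behind the gate's middle a steel weight stands at x 29 to 51, up to z 146 mm.
- gate (a joint): Orange seesaw trough along y, 90 mm to each side, 65 mm wide inside, hinged about x at its middle (floor there at z 85 mm). +0.35 rad (stop): left (+y) end up, parts roll to the right tray; -0.35 (stop): right end up, parts roll left. Top-heavy: past level it tips over by itself and stays at either stop; it starts at one of them. Pressing a raised tab takes 1 N or less.
- tab_left (a point): Centre of the top of the left press tab, a black rubber pad 28x28 mm on an orange 34x34 mm tab in front of the gate near its left (+y) end: x -60 mm, 73 mm from the hinge. About z 125 mm when that end is up, 75 mm when down. Nothing is near below it.
- tab_right (a point): The same for the right (-y) press tab.
- ledge_end (a point): Middle of the open end of the feed ledge (x -26, z 87 mm), a steel shelf 42 mm wide that runs from x -132 to x -26 mm, with a guide 6 mm high and 6 mm thick along each side (26 mm between them, so the bushes lie centred, ending at x -30). The gate's floor meets this end 2 mm lower, with no wall between: a bush pushed wholly past this end rolls to the low end.
- tray_left (a point): Centre of the floor of the left (+y) blue tray (sloping 0.05 rad down, outward): inside 84 mm in x, 95 mm in y, walls 35 mm high.
- tray_right (a point): The same for the right (-y) blue tray.
- bush_front_mid (a point): Centre of the front one (nearer the gate) of two equal bronze bushes, 32 mm in diameter and 22 mm long, about 0.09 kg, lying on the feed ledge one behind the other, hole along the sorter's x axis, so that they roll along y. At the start its centre is 16 mm above the ledge.
- bush_rear_mid (a point): Centre of the rear bush (farther from the gate), with a clear gap of up to 20 mm to the front one. Its back face is 11 mm behind this point; push there and it pushes the front one along.
- bush_front: The front bush itself; origin at the centre of one end face, z along its hole.
- bush_rear: The rear bush itself; origin at the centre of one end face, z along its hole.
- collet: Bystander, loose on the bench: steel spring collet, 32 mm across, 35 mm high, standing on its small end. Leave it alone.
- gear_blank: Bystander, loose on the bench: dark steel gear blank with a hub, 48 mm across, 22 mm high. Leave it alone.
- plug_gauge: Bystander, loose on the bench: steel plug gauge lying flat, 48x87x18 mm. Leave it alone.
- spindle: Bystander, loose on the bench: stepped steel shaft sample standing on its flange, 40 mm across, 50 mm high. Leave it alone.
- nut: Bystander, loose on the bench: steel hex nut, 22x25x13 mm. Leave it alone.
- set_up_block: Bystander, loose on the bench: drilled steel set-up block, 51x76x25 mm. Leave it alone.
- ocular: Bystander, loose on the bench: black ocular tube with a white cap, lying, 151x42x25 mm. Leave it alone.

How it is judged (in metres and radians):
On the way, in this order (a step that is already met when the one before it is completed fails the run):
1. the gate has been rocked over to its other side while both bushes still lie on the feed ledge (distance of tab_left from where it was at the start of the episode above 0.028 m and (value of joint gate above 0.3 rad or value of joint gate below -0.3 rad) and x of each of bush_front_mid, bush_rear_mid in the frame of sorter below -0.025 m and z of each of bush_front_mid, bush_rear_mid in the frame of sorter above 0.08 m), for 0.2 s.
2. both bushes lie in the tray on the side to which the gate now leans (distance of tab_left from where it was at the start of the episode above 0.028 m and (value of joint gate above 0.3 rad or value of joint gate below -0.3 rad) and ((value of joint gate above 0.3 rad and y of bush_front_mid in the frame of sorter between -0.262 and -0.165 m and x of bush_front_mid in the frame of sorter between -0.046 and 0.046 m and z of bush_front_mid in the frame of sorter between 0.008 and 0.05 m and y of bush_rear_mid in the frame of sorter between -0.262 and -0.165 m and x of bush_rear_mid in the frame of sorter between -0.046 and 0.046 m and z of bush_rear_mid in the frame of sorter between 0.008 and 0.05 m) or (value of joint gate below -0.3 rad and y of bush_front_mid in the frame of sorter between 0.165 and 0.262 m and x of bush_front_mid in the frame of sorter between -0.046 and 0.046 m and z of bush_front_mid in the frame of sorter between 0.008 and 0.05 m and y of bush_rear_mid in the frame of sorter between 0.165 and 0.262 m and x of bush_rear_mid in the frame of sorter between -0.046 and 0.046 m and z of bush_rear_mid in the frame of sorter between 0.008 and 0.05 m))), for 0.2 s.
At the end, for the whole second after the job is handed in: The gate rests on the side opposite to its start (joint beyond 0.30 rad there, its tabs more than 28 mm from where it began), and both bushes are at rest (under 0.02 m/s) inside the blue tray at the gate's low end, their centres within the tray's walls and below 50 mm height (all of step 2 and linear speed of each of bush_front, bush_rear below 0.02 m/s); the robot touches nothing.
It fails at once if a bush is lifted (its centre more than 20 mm above where it lies on the ledge) (z of any of bush_front_mid, bush_rear_mid in the frame of sorter above 0.123 m).
It fails at once if a bush is pressed or pinched by the fingers with more than 18 N (contact force between the fingers and bush_front above 18 N or contact force between the fingers and bush_rear above 18 N).
It fails at once if a loose thing beside the sorter is moved by more than 15 mm (distance of any of collet, gear_blank, plug_gauge, spindle, nut, set_up_block, ocular from where it was at the start of the episode above 0.015 m).
It also fails if it takes over 51 s, if anything falls off the work surface, if the arm or the gripper's body presses on something with over 40 N, if the wrist force passes 120 N, or if a joint passes its speed limit or range.

## Working session

There is one attempt and no reset: what is moved stays moved. The work goes in short steps, Python scripts to look and compute and a tool call to move; the robot and the scene stay as the last step left them, time stands still between calls to the robot, and variables do not carry over. Pictures are saved under pics/ and viewed, at most 10 in all, crops included, and the job is handed in when it is done.

Besides the shell and the picture viewer there is one more tool, called after ">>>" by a JSON object that holds its "method" and its "body". send_rows: Moves the arm, as the interface text tells. Its arguments: {"type":"object","properties":{"targets":{"type":"string"},"newtons":{"type":"number"}},"required":["targets"]}

```bash
mkdir -p pics; python3 - <<'E'
from workcell import bot,camera,camera_model
import cv2,numpy as np
o=bot.get_obs();print(o['time'],o['ee_pos'],o['tcp_rot'],bot.hold_point_z)
for n in('top','side'):
    cv2.imwrite(f'pics/{n}0.png',camera(n));m=camera_model(n);print(n,np.round(m['K'],1).tolist(),np.round(m['pose'],3).tolist())
print(camera_model('wrist'))
E
```

```text
0.0 [0.17647092 0.52066716 0.23057375] [-1.79922622e+02  2.26357605e-04  1.61276465e+02] 0.0187
top [[390.6, 0.0, 317.6], [0.0, 390.6, 194.3], [0.0, 0.0, 1.0]] [[-0.002, -0.997, 0.078, 0.475], [-1.0, 0.001, -0.005, 0.127], [0.005, -0.078, -0.997, 1.154], [0.0, 0.0, 0.0, 1.0]]
side [[482.7, 0.0, 326.5], [0.0, 482.7, 194.4], [0.0, 0.0, 1.0]] [[0.78, -0.495, 0.383, 0.07], [-0.625, -0.625, 0.467, -0.526], [0.008, -0.604, -0.797, 1.165], [0.0, 0.0, 0.0, 1.0]]
{'K': array([[333.0338646 ,   0.        , 323.14252568],
       [  0.        , 333.0338646 , 199.89067491],
       [  0.        ,   0.        ,   1.        ]]), 'T_tool_cam': array([[-4.45758018e-04, -9.61996217e-01, -2.73062409e-01,
         6.74412000e-02],
       [ 9.99999901e-01, -4.30493530e-04, -1.15815379e-04,
        -1.70920255e-04],
       [-6.13764358e-06, -2.73062433e-01,  9.61996314e-01,
        -1.42231285e-01],
       [ 0.00000000e+00,  0.00000000e+00,  0.00000000e+00,
         1.00000000e+00]])}
```

View pics/top0.png

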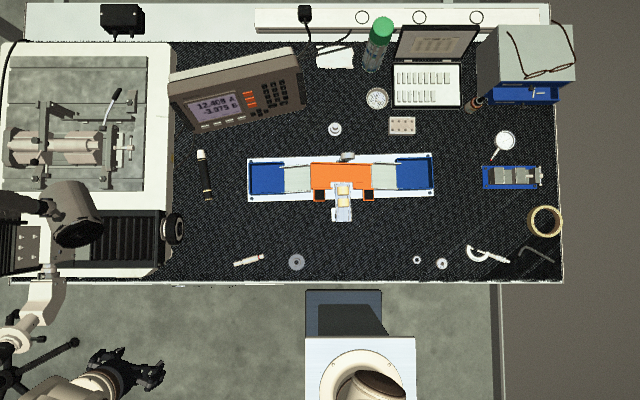

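View pics/side0.png

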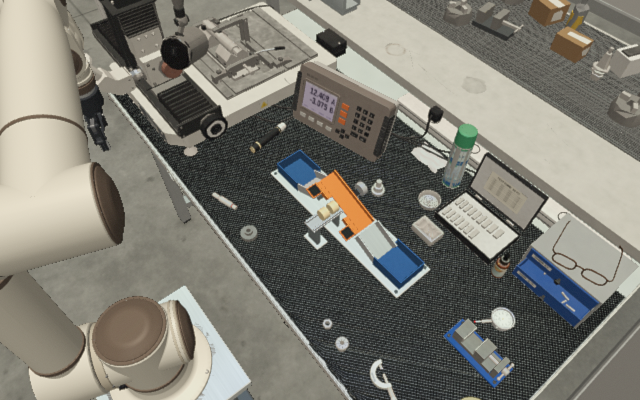

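The top view shows the sorter at about (341,178), with trays at (267,177) and (414,173), the ledge at (342,205) and tabs at (319,196) and (369,196). The bystanders are all well clear of it. Next I'll measure the base and the tabs.

```bash
cat >h.py <<'E'
import numpy as np
from workcell import camera_model
def ray(n,u,v,z):
    m=camera_model(n);P=m['pose'];d=P[:3,:3]@np.linalg.inv(m['K'])@[u,v,1];c=P[:3,3]
    return c+d*(z-c[2])/d[2]
def proj(n,p):
    m=camera_model(n);P=m['pose'];q=m['K']@(P[:3,:3].T@(np.array(p)-P[:3,3]));return q[:2]/q[2]
E
python3 - <<'E'
import cv2,numpy as np
from h import *
a=cv2.imread('pics/top0.png');hsv=cv2.cvtColor(a,cv2.COLOR_BGR2HSV)
roi=np.zeros(a.shape[:2],np.uint8);roi[145:225,235:445]=255
w=(a.min(2)>120).astype(np.uint8)*255&roi
b=cv2.inRange(hsv,(100,80,40),(125,255,255))&roi
o=cv2.inRange(hsv,(5,150,100),(20,255,255))&roi
def comps(m,mn):
    c,_=cv2.findContours(m,cv2.RETR_EXTERNAL,cv2.CHAIN_APPROX_NONE)
    return [x for x in c if cv2.contourArea(x)>mn]
allm=comps(cv2.morphologyEx(w|b|o,cv2.MORPH_CLOSE,np.ones((5,5))),300)
for c in allm: print('all',cv2.minAreaRect(c))
for c in comps(b,100):
    r=cv2.minAreaRect(c);print('blue',r,ray('top',*r[0],.036))
for c in comps(o,20): print('or',cv2.boundingRect(c))
# base corners via crop view
s=cv2.resize(a[145:230,240:440],None,fx=4,fy=4,interpolation=cv2.INTER_CUBIC)
t=cv2.imread('pics/side0.png')[140:300,265:435]
t=cv2.resize(t,None,fx=3.5,fy=3.5,interpolation=cv2.INTER_CUBIC)
cv2.imwrite('pics/ct.png',s);cv2.imwrite('pics/cs.png',t)
E
```

```text
all ((340.5, 186.5), (69.0, 187.0), 90.0)
blue ((265.8760681152344, 177.52598571777344), (32.34693145751953, 35.427589416503906), 87.61405944824219) [0.61124714 0.26956079 0.036     ]
blue ((414.4980773925781, 172.9688720703125), (32.311954498291016, 37.67648696899414), 86.42366790771484) [ 0.62404412 -0.15909331  0.036     ]
or (310, 162, 64, 40)
```

View pics/ct.png

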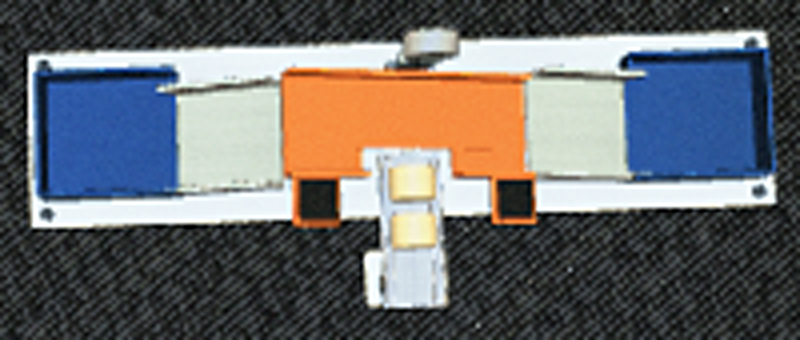

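View pics/cs.png

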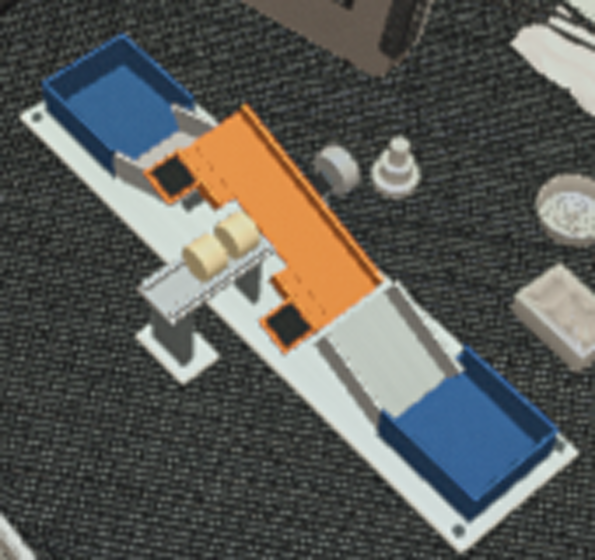

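The top crop shows the base corners, both black pads and two bushes at (411,183) and (414,230). The side crop shows the pads at (172,176) and (289,325). The left end looks raised, so I'll triangulate.

```bash
cat >>h.py <<'E'
def tri(pt,ps):
    A=[];b=[]
    for n,(u,v) in(('top',pt),('side',ps)):
        m=camera_model(n);P=m['pose'];d=P[:3,:3]@np.linalg.inv(m['K'])@[u,v,1];d/=np.linalg.norm(d);M=np.eye(3)-np.outer(d,d);A.append(M);b.append(M@P[:3,3])
    return np.linalg.lstsq(np.vstack(A),np.hstack(b),rcond=None)[0]
T=lambda u,v:(240+u/4-.375,145+v/4-.375)
S=lambda u,v:(265+u/3.5-.36,140+v/3.5-.36)
E
python3 - <<'E'
from h import *
C=np.array([ray('top',*T(*p),.006) for p in[(32,228),(28,53),(767,31),(776,202)]]);print(C.round(4))
BL,TL,TR,BR=C;print([np.linalg.norm(x).round(4) for x in(BL-TL,TR-TL,TR-BR,BR-BL)])
c=C.mean(0);d=(TL+BL-TR-BR);yaw=np.arctan2(-d[0],d[1]);print('centre',c,'yaw',np.degrees(yaw))
R=np.array([[np.cos(yaw),-np.sin(yaw)],[np.sin(yaw),np.cos(yaw)]])
def rel(p):return np.r_[R.T@(p[:2]-c[:2]),p[2]].round(4)
for n,t,s in(('tabL',(319,200),(172,176)),('tabR',(515,198),(289,325)),('b_front',(411,183),None),('b_rear',(414,230),None)):
    p=tri(T(*t),S(*s)) if s else ray('top',*T(*t),.119); print(n,p.round(4),'rel',rel(p))
for n,(x,y,z) in dict(tabL=(-60,69,125),tabR=(-60,-69,75),ledgeback=(-132,0,87)).items():
    p=np.r_[c[:2]+R@[x/1e3,y/1e3],z/1e3];u=proj('top',p);print(n,p.round(4),(u-[240,145])*4)
E
```

```text
[[ 0.5436  0.3264  0.006 ]
 [ 0.6736  0.331   0.006 ]
 [ 0.6898 -0.2184  0.006 ]
 [ 0.5621 -0.2219  0.006 ]]
[np.float64(0.1301), np.float64(0.5496), np.float64(0.1277), np.float64(0.5486)]
centre [0.61727792 0.05428464 0.006     ] yaw 1.8053281950482225
tabL [0.554  0.1171 0.1233] rel [-0.0613  0.0648  0.1233]
tabR [ 0.5597 -0.02    0.071 ] rel [-0.0599 -0.0725  0.071 ]
b_front [0.5665 0.0552 0.119 ] rel [-0.0507  0.0025  0.119 ]
b_rear [0.5352 0.0534 0.119 ] rel [-0.082   0.0017  0.119 ]
tabL [0.5551 0.1214 0.125 ] [310.15939267 198.00278846]
tabR [ 0.5595 -0.0166  0.075 ] [508.79061677 197.08874154]
ledgeback [0.4853 0.0501 0.087 ] [414.56881367 304.28068881]
```

The sizes match: the base measures 130x549 mm, and the tabs are at z 123 and 71. The sorter centre is (0.617, 0.054), yaw +1.8°. The left tab is raised, at about (0.554, 0.118). I'll move above it with the fingers shut and yaw aligned.

>>> {"method": "send_rows", "body": {"targets": "-40 -21 0 -2 255;-90 -48 5 -5 255;-145 -78 10 -8 255;-200 -107 15 -11 255;-255 -137 20 -14 255;-310 -166 25 -17 255;-365 -196 30 -20 255;-420 -225 30 -20.5 255;-460 -247 30 -20.5 255;-486 -260 30 -20.5 255;-486 -260 30 -20.5 255;-486 -260 30 -20.5 255", "newtons": 20}}

```text
time: 1.6
ee_pos: [0.5529, 0.1189, 0.201]
tcp_rot: [180.0, -0.1, -178.2]
wrist_force: [-0.4, -0.1, -0.8]
opening: -0.0001
grasp_force: 0.0
```

```bash
python3 - <<'E'
from workcell import bot,camera
import cv2
o=bot.get_obs();print(o['time'],o['ee_pos'],o['tcp_rot'],o['wrist_force'],o['qd'],o['opening'])
cv2.imwrite('pics/w1.png',camera('wrist'))
E
```

```text
1.6 [0.55290025 0.11893355 0.20097591] [ 1.79999103e+02 -5.01696247e-02 -1.78225534e+02] [-0.40554079 -0.14953457 -0.80587019] [ 0.81695249 -0.71814783 -0.19052049  0.02602163 -0.08244147 -0.03597227] -7.000805142351921e-05
```

View pics/w1.png

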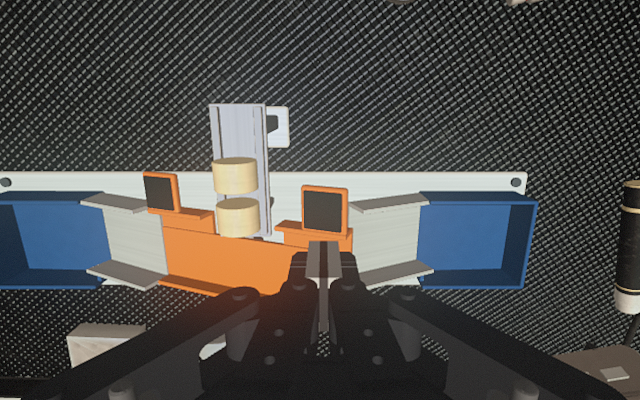

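The wrist view, with image up towards the robot, shows the left pad at (324,212), the bushes at (235,175) and (238,217), and the ledge's back edge at (238,104). I'll refine the positions from this.

```bash
python3 - <<'E'
from h import *
from workcell import bot
from scipy.spatial.transform import Rotation as Ro
m=camera_model('wrist');p0=np.array([.5529,.1189,.2010]);Rt=Ro.from_euler('xyz',[180,-.05,-178.22],degrees=True).as_matrix()
R=Rt@m['T_tool_cam'][:3,:3];c=p0+Rt@m['T_tool_cam'][:3,3]
y=np.radians(1.8);Q=np.array([[np.cos(y),-np.sin(y)],[np.sin(y),np.cos(y)]])
for n,u,v,z in(('pad',324,212,.124),('ledgeback',238,104,.087),('ledgeend L',265,237,.087),('rear back top',235,160,.117),('front back top',239,200,.117),('base TL',527,173,.006),('base corner px0',0,172,.006),('padR',161,193,.075)):
    d=R@np.linalg.inv(m['K'])@[u,v,1];p=c+d*(z-c[2])/d[2];print(n,p.round(4),(Q.T@(p[:2]-[.6173,.0543])).round(4))
E
```

```text
pad [0.5562 0.1188 0.124 ] [-0.0591  0.0664]
ledgeback [0.4862 0.053  0.087 ] [-0.1311  0.0029]
ledgeend L [0.5912 0.0712 0.087 ] [-0.0255  0.0177]
rear back top [0.523  0.0569 0.117 ] [-0.0942  0.0056]
front back top [0.5514 0.0586 0.117 ] [-0.0658  0.0064]
base TL [0.5457 0.3277 0.006 ] [-0.063   0.2755]
base corner px0 [ 0.5612 -0.2141  0.006 ] [-0.0645 -0.2665]
padR [ 0.5595 -0.0167  0.075 ] [-0.06   -0.0692]
```

>>> {"method": "send_rows", "body": {"targets": "-2 0 30 0 255;-2 0 60 0 255;-2 0 72 0 255;-2 0 79 0 255;-2 0 86 0 255;-2 0 93 0 255;-2 0 100 0 255;-2 0 106 0 255;-2 0 111 0 255;-2 0 115 0 255;-2 0 118 0 255;-2 0 118 0 255;-2 0 118 0 255;-2 0 118 0 255"}}

```text
time: 3.4
ee_pos: [0.5555, 0.1187, 0.0835]
tcp_rot: [180.0, 0.0, -178.2]
wrist_force: [-0.5, -0.9, 0.3]
opening: 0.0002
grasp_force: 0.0
```

>>> {"method": "send_rows", "body": {"targets": "0 0 -20 0 255;0 0 -60 0 255;0 0 -90 0 255;0 0 -90 0 255;0 0 -90 0 255"}}

```text
time: 4.03
ee_pos: [0.5552, 0.1187, 0.1726]
tcp_rot: [-180.0, -0.0, -178.2]
wrist_force: [-0.3, 0.3, 0.1]
opening: -0.0001
grasp_force: 0.0
```

```bash
python3 - <<'E'
from workcell import bot,camera
import cv2
o=bot.get_obs();print(o['time'],o['ee_pos'],o['tcp_rot'],o['wrist_force'])
cv2.imwrite('pics/w2.png',camera('wrist'))
E
```

```text
4.025 [0.55522035 0.11866761 0.17257722] [-1.79994118e+02 -3.64498953e-02 -1.78223823e+02] [-0.34439708  0.32687855  0.10140892]
```

View pics/w2.png

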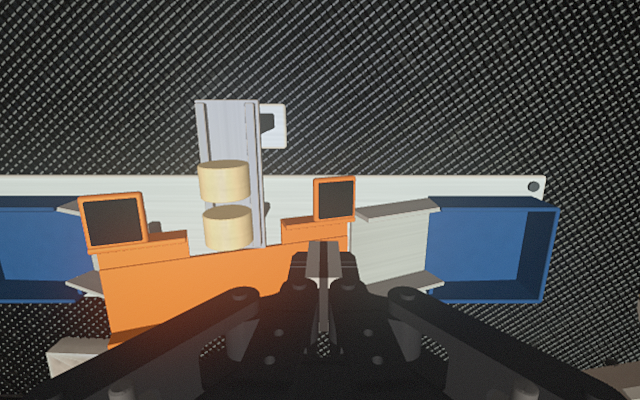

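The gate has flipped: the right pad at (113,221) is now raised and the left pad at (334,199) is low. Both bushes are still on the ledge, centred near column 225. I'll move behind the rear bush.

>>> {"method": "send_rows", "body": {"targets": "25 -27 0 0 255;50 -54 0 0 255;58 -64 0 0 255;58 -64 20 0 255;58 -64 45 0 255;58 -64 62 0 255;58 -64 72 0 255;58 -64 74 0 255;58 -64 74 0 255;58 -64 74 0 255"}}

```text
time: 5.32
ee_pos: [0.4998, 0.053, 0.1]
tcp_rot: [180.0, 0.1, -178.2]
wrist_force: [-0.6, -0.2, -0.2]
opening: 0.0002
grasp_force: 0.0
```

```bash
python3 - <<'E'
from workcell import bot,camera
import cv2
o=bot.get_obs();print(o['time'],o['ee_pos'],o['tcp_rot'],o['wrist_force'])
a=cv2.hconcat([cv2.resize(camera('top')[145:230,285:395],None,fx=3.6,fy=3.6),cv2.resize(camera('side')[155:240,290:400],None,fx=3.6,fy=3.6)])
cv2.imwrite('pics/c3.png',a)
E
```

```text
5.325 [0.49978916 0.05298936 0.100012  ] [ 1.79995175e+02  6.44090529e-02 -1.78224565e+02] [-0.57142395 -0.1951989  -0.17960895]
```

View pics/c3.png

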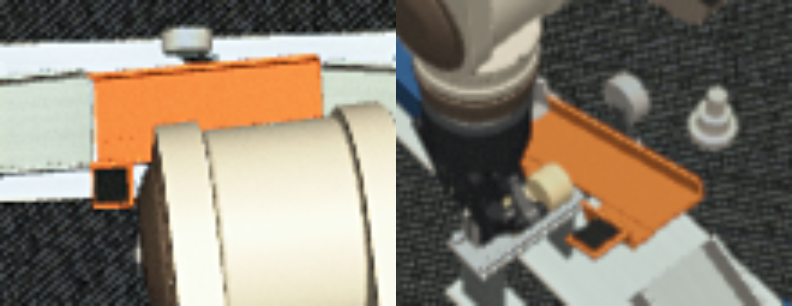

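>>> {"method": "send_rows", "body": {"targets": "-4 0 0 0 255;-8 0 0 0 255;-11 0 0 0 255;-14 0 0 0 255;-17 0 0 0 255;-20 0 0 0 255;-23 0 0 0 255;-26 0 0 0 255;-29 0 0 0 255;-32 0 0 0 255;-35 0 0 0 255;-38 0 0 0 255;-41 0 0 0 255;-44 0 0 0 255;-47 0 0 0 255;-50 0 0 0 255;-50 0 0 0 255"}}

```text
time: 7.55
ee_pos: [0.5496, 0.0545, 0.0993]
tcp_rot: [-180.0, 0.0, -178.2]
wrist_force: [-0.3, 0.2, -0.1]
opening: 0.0
grasp_force: 0.0
```

```bash
python3 - <<'E'
from workcell import bot,camera
import cv2
o=bot.get_obs();print(o['time'],o['ee_pos'],o['wrist_force'])
cv2.imwrite('pics/w4.png',camera('wrist'))
E
```

```text
7.55 [0.54961012 0.05448933 0.0992647 ] [-0.32961624  0.24767312 -0.11816893]
```

View pics/w4.png

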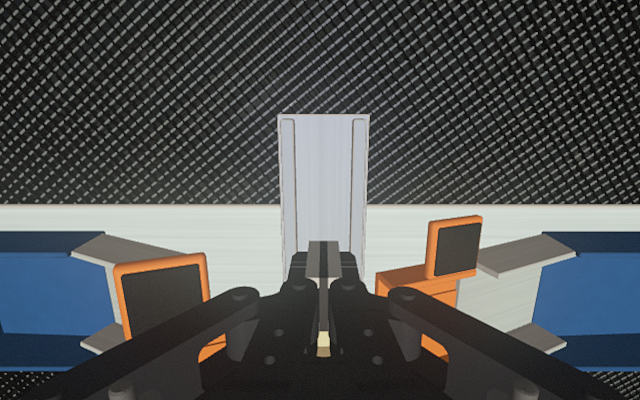

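The fingers are centred on the ledge and a bush is visible ahead of them at (324,342). I'll keep pushing slowly.

>>> {"method": "send_rows", "body": {"targets": "-2 0 0 0 255;-4 0 0 0 255;-6 0 0 0 255;-8 0 0 0 255;-10 0 0 0 255;-12 0 0 0 255;-14 0 0 0 255;-16 0 0 0 255;-18 0 0 0 255;-20 0 0 0 255;-22 0 0 0 255;-24 0 0 0 255;-26 0 0 0 255;-28 0 0 0 255;-30 0 0 0 255;-32 0 0 0 255;-34 0 0 0 255;-35 0 0 0 255;-35 0 0 0 255;-35 0 0 0 255"}}

```text
time: 10.1
ee_pos: [0.5843, 0.0556, 0.0993]
tcp_rot: [-180.0, 0.0, -178.2]
wrist_force: [0.2, -0.7, 0.9]
opening: -0.0005
grasp_force: 0.0
```

>>> {"method": "send_rows", "body": {"targets": "10 0 0 0 255;25 0 0 0 255;40 0 -20 0 255;50 0 -60 0 255;60 0 -90 0 255;60 0 -90 0 255;60 0 -90 0 255;60 0 -90 0 255"}}

```text
time: 11.1
ee_pos: [0.5239, 0.0537, 0.1879]
tcp_rot: [-180.0, -0.1, -178.2]
wrist_force: [-0.4, 0.5, -0.1]
opening: -0.0
grasp_force: 0.0
```

```bash
python3 - <<'E'
from workcell import bot,camera
import cv2
o=bot.get_obs();print(o['time'],o['ee_pos'],o['wrist_force'])
cv2.imwrite('pics/w5.png',camera('wrist'))
E
```

```text
11.1 [0.52390737 0.05365151 0.18794922] [-0.41403518  0.48841119 -0.06925408]
```

View pics/w5.png

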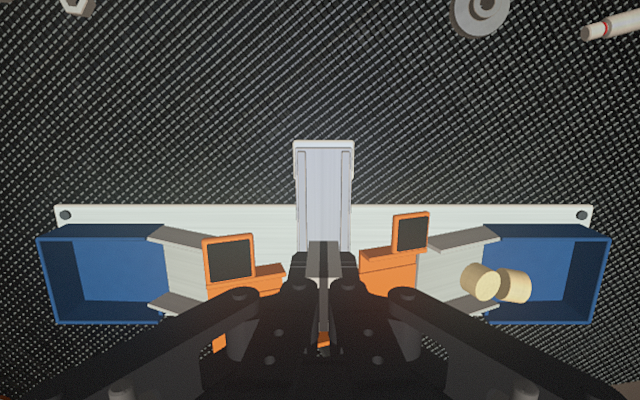

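One bush is in the left tray at about (514,286). The other, at (480,281), is at the chute's foot and may still be rolling. I'll wait and then track the bronze mask numerically.

>>> {"method": "send_rows", "body": {"targets": "0 0 0 0 255;0 0 0 0 255;0 0 0 0 255;0 0 0 0 255;0 0 0 0 255;0 0 0 0 255;0 0 0 0 255;0 0 0 0 255"}}

```text
time: 12.15
ee_pos: [0.5244, 0.0537, 0.1893]
tcp_rot: [-180.0, 0.0, -178.2]
wrist_force: [0.2, 0.9, 0.2]
opening: 0.0002
grasp_force: 0.0
```

```bash
cat >>h.py <<'E'
import cv2
from scipy.spatial.transform import Rotation as Ro
def wray(o,u,v,z):
    m=camera_model('wrist');Rt=Ro.from_euler('xyz',o['tcp_rot'],degrees=True).as_matrix()
    c=o['ee_pos']+Rt@m['T_tool_cam'][:3,3];d=Rt@m['T_tool_cam'][:3,:3]@np.linalg.inv(m['K'])@[u,v,1];p=c+d*(z-c[2])/d[2]
    y=np.radians(1.8);Q=np.array([[np.cos(y),-np.sin(y)],[np.sin(y),np.cos(y)]])
    return (Q.T@(p[:2]-[.6173,.0543])).round(4)
def bronze(a):
    h=cv2.cvtColor(a,cv2.COLOR_BGR2HSV);m=cv2.inRange(h,(12,50,130),(32,200,255));m[:200]=0
    c,_=cv2.findContours(m,cv2.RETR_EXTERNAL,cv2.CHAIN_APPROX_NONE)
    return [cv2.boundingRect(x) for x in c if cv2.contourArea(x)>80]
E
python3 - <<'E'
from h import *
from workcell import bot,camera
o=bot.get_obs();a=camera('wrist');print('now',o['time'],bronze(a))
print('before',bronze(cv2.imread('pics/w5.png')))
for b in bronze(a): print([wray(o,u,b[1]+b[3]/2,.03) for u in(b[0],b[0]+b[2])])
cv2.imwrite('pics/c6.png',cv2.resize(a[200:340,400:640],None,fx=3,fy=3))
E
```

```text
now 12.15 [(213, 334, 13, 18), (459, 261, 72, 41), (201, 232, 85, 67), (359, 210, 70, 87)]
before [(213, 334, 13, 19), (499, 269, 32, 35), (460, 263, 41, 39), (202, 233, 84, 67), (359, 211, 70, 86)]
[array([ 0.0845, -0.1167]), array([ 0.0845, -0.1028])]
[array([0.011 , 0.1388]), array([0.0111, 0.2116])]
[array([-0.007 , -0.1204]), array([-0.007 , -0.0356])]
[array([-0.0199,  0.0368]), array([-0.0199,  0.1058])]
```

View pics/c6.png

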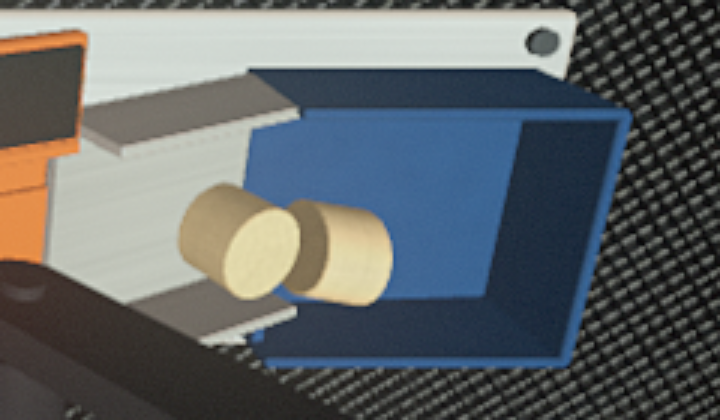

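The last picture shows the first bush in the tray, turned with its axis roughly along y. The second, centred at pixel (480,281), leans on it at the chute's foot. It needs a gentle outward nudge with the shut fingers, so I'll locate it.

```bash
python3 - <<'E'
from h import *
from workcell import bot,camera
o=bot.get_obs()
print('bush2',wray(o,480,281,.036),'leftmost',wray(o,460,278,.04),'bush1',wray(o,515,284,.024),'b1 right',wray(o,531,285,.024))
for z in(.008,.015,.02):print('foot',z,wray(o,483,245,z))
print('chute guide start',wray(o,428,240,.07),'chute top edge',wray(o,416,270,.05),wray(o,416,270,.04))
# side and top masks
for n in('top','side'):
    a=camera(n);h=cv2.cvtColor(a,cv2.COLOR_BGR2HSV);m=cv2.inRange(h,(15,40,130),(32,130,255))
    r=(slice(150,210),slice(245,300)) if n=='top' else (slice(145,200),slice(270,330))
    ys,xs=np.nonzero(m[r]);print(n,len(xs),(xs.min()+r[1].start,xs.max()+r[1].start,ys.min()+r[0].start,ys.max()+r[0].start) if len(xs) else '')
E
```

```text
bush2 [0.007  0.1569] leftmost [0.0015 0.1348] bush1 [0.0173 0.1998] b1 right [0.0185 0.2165]
foot 0.008 [-0.0193  0.1693]
foot 0.015 [-0.0224  0.1657]
foot 0.02 [-0.0246  0.1631]
chute guide start [-0.051   0.0901] chute top edge [-0.0125  0.0882] [-0.0072  0.0913]
top 192 (np.int64(247), np.int64(292), np.int64(168), np.int64(201))
side 102 (np.int64(301), np.int64(329), np.int64(145), np.int64(184))
```

>>> {"method": "send_rows", "body": {"targets": "-40 50 0 0 255;-80 95 0 0 255;-99 120 0 0 255;-99 120 30 0 255;-99 120 70 0 255;-99 120 100 0 255;-99 120 120 0 255;-99 120 132 0 255;-99 120 138 0 255;-99 120 138 0 255;-99 120 138 0 255"}}

```text
time: 13.68
ee_pos: [0.6201, 0.1768, 0.0523]
tcp_rot: [180.0, 0.1, -178.2]
wrist_force: [0.5, -0.2, -0.5]
opening: -0.0002
grasp_force: 0.0
```

>>> {"method": "send_rows", "body": {"targets": "0 0 2 0 255;0 0 4 0 255;0 0 6 0 255;0 0 8 0 255;0 0 8 0 255"}}

```text
time: 14.3
ee_pos: [0.6195, 0.1767, 0.043]
tcp_rot: [-180.0, -0.0, -178.2]
wrist_force: [-0.4, -0.5, 0.0]
opening: -0.0001
grasp_force: 0.0
```

```bash
python3 - <<'E'
from h import *
from workcell import bot,camera
o=bot.get_obs();print(o['time'],o['ee_pos'],o['wrist_force']);a=camera('wrist');print(bronze(a))
cv2.imwrite('pics/w7.png',a)
E
```

```text
14.3 [0.61947495 0.17669026 0.04303192] [-0.43644894 -0.52989184  0.01879712]
[(0, 357, 92, 30), (359, 214, 138, 79), (0, 200, 243, 155)]
```

>>> {"method": "send_rows", "body": {"targets": "0 3 1 0 255;0 6 2 0 255;0 9 3 0 255;0 12 4 0 255;0 15 5 0 255;0 18 6 0 255;0 21 7.5 0 255;0 24 8.5 0 255;0 27 9.5 0 255;0 30 11 0 255;0 33 12 0 255;0 36 13 0 255;0 39 14 0 255;0 42 15 0 255;0 45 15 0 255;0 45 15 0 255"}}

```text
time: 16.35
ee_pos: [0.6191, 0.222, 0.0299]
tcp_rot: [180.0, 0.2, -178.2]
wrist_force: [-0.2, -0.3, 8.2]
opening: 0.0002
grasp_force: 4.0
```

>>> {"method": "send_rows", "body": {"targets": "0 -6 -5 0 255;0 -8 -30 0 255;0 -8 -70 0 255;40 -20 -110 0 255;80 -50 -130 0 255;100 -60 -140 0 255;100 -60 -140 0 255;100 -60 -140 0 255;100 -60 -140 0 255;100 -60 -140 0 255"}}

```text
time: 17.6
ee_pos: [0.5203, 0.1589, 0.1674]
tcp_rot: [-180.0, -0.1, -178.2]
wrist_force: [-0.8, -0.5, -0.6]
opening: -0.0003
grasp_force: 0.0
```

```bash
python3 - <<'E'
from h import *
from workcell import bot,camera
o=bot.get_obs();print(o['time'],o['ee_pos'],o['wrist_force']);a=camera('wrist');cv2.imwrite('pics/w8.png',a)
for b in bronze(a): print(b,[wray(o,u,b[1]+b[3]/2,.024) for u in(b[0],b[0]+b[2])])
h=cv2.cvtColor(a,cv2.COLOR_BGR2HSV)
m=cv2.inRange(h,(12,50,130),(26,140,255));m[:200]=0
c,_=cv2.findContours(m,cv2.RETR_EXTERNAL,cv2.CHAIN_APPROX_NONE)
print('strict',[cv2.boundingRect(x) for x in c if cv2.contourArea(x)>80])
E
```

```text
17.6 [0.52029864 0.15885413 0.1674477 ] [-0.79025112 -0.5141677  -0.61030533]
(430, 281, 26, 27) [array([0.0149, 0.2102]), array([0.015 , 0.2354])]
(391, 271, 39, 25) [array([0.003 , 0.1717]), array([0.003 , 0.2092])]
(606, 249, 30, 8) [array([-0.0288,  0.3706]), array([-0.0288,  0.3986])]
(607, 220, 31, 11) [array([-0.056 ,  0.3653]), array([-0.056 ,  0.3935])]
(14, 220, 288, 155) [array([ 0.0181, -0.1941]), array([0.0182, 0.0861])]
strict [(430, 281, 26, 27), (391, 271, 39, 25), (606, 249, 30, 8), (607, 220, 31, 11)]
```

>>> {"method": "send_rows", "body": {"targets": "0 0 0 0 255;0 0 0 0 255;0 0 0 0 255;0 0 0 0 255;0 0 0 0 255;0 0 0 0 255;0 0 0 0 255;0 0 0 0 255"}}

```text
time: 18.65
ee_pos: [0.5201, 0.1586, 0.1683]
tcp_rot: [180.0, 0.0, -178.2]
wrist_force: [-0.1, 0.1, 0.3]
opening: -0.0003
grasp_force: 0.0
```

```bash
python3 - <<'E'
from h import *
from workcell import bot,camera
o=bot.get_obs();a=camera('wrist');print(o['time'],[b for b in bronze(a) if 380<b[0]<460])
h=cv2.cvtColor(camera('side'),cv2.COLOR_BGR2HSV);m=cv2.inRange(h,(12,50,130),(30,160,255))
c,_=cv2.findContours(m[145:200,270:330],cv2.RETR_EXTERNAL,cv2.CHAIN_APPROX_NONE)
y=np.radians(1.8);Q=np.array([[np.cos(y),-np.sin(y)],[np.sin(y),np.cos(y)]])
for x in c:
    b=cv2.boundingRect(x)
    if b[2]*b[3]>20: print('side',b,(Q.T@(ray('side',270+b[0]+b[2]/2,145+b[1]+b[3]/2,.026)[:2]-[.6173,.0543])).round(3))
# right/left pads in wrist view: dark-pad areas tell the gate side
for n,(x,yy,z) in dict(padR_up=(-60,-69,125),padL_down=(-60,69,75)).items():print(n,end=' ')
E
```

```text
18.65 [(427, 280, 29, 28), (391, 270, 39, 25)]
side (43, 43, 17, 8) [-0.003  0.103]
side (31, 24, 10, 11) [0.004 0.185]
padR_up padL_down
```

```bash
python3 - <<'E'
from h import *
from workcell import bot,camera
o=bot.get_obs();a=camera('wrist');h=cv2.cvtColor(a,cv2.COLOR_BGR2HSV);m=cv2.inRange(h,(5,150,80),(20,255,255))
c,hi=cv2.findContours(m,cv2.RETR_CCOMP,cv2.CHAIN_APPROX_NONE)
for x,k in zip(c,hi[0]):
    if k[3]>=0 and cv2.contourArea(x)>200:
        (u,v),_,_=cv2.minAreaRect(x);print(cv2.boundingRect(x),'if z.075',wray(o,u,v,.075),'if z.125',wray(o,u,v,.125))
E
```

```text
(19, 251, 65, 49) if z.075 [-0.0339 -0.107 ] if z.125 [-0.061  -0.0616]
```

The right pad sits at (-61, -62) mm when taken at z 125, so it is still raised and the gate is over. Both bushes are still in the left tray, with centres at y of about 0.187 and 0.222, and the arm is clear.

```bash
python3 -c "
from workcell import ticket
print(ticket.job_done())"
```

```text
the job is handed in; nothing more can be done
None
```

I rocked the gate over to its left side and pushed both bronze bushes off the ledge; my last measurements had them at rest in the left blue tray. One stopped at the chute's foot and needed a gentle nudge into the tray. The job is handed in, but no verdict was returned.

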